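# Try out the covered toothpaste squeezer

### The job

Try out the spring of the empty toothpaste squeezer on the marble upstand: with the fingertips push its sliding dust cover fully open, press the broad button underneath all the way down and let it spring back up, then push the dust cover fully shut again. Only push and press: grip or lift nothing, and leave the tumbler, jar, brushes, tongue cleaner and bottle around it as they are.

Things in the scene. Friction and masses are not known exactly. Their poses are not given: they have to be found in the camera images.
- squeezer: White plastic toothpaste squeezer, fixed to the robot's side of a low upright marble slab (300 mm wide, 185 mm high, its face at x = +44 mm). Origin on the work surface below the housing's middle; x points away from the robot into the slab, y to its left along the housing, z up. Housing 184 mm long in y (-92 to +92), 88 mm in x (-44 to +44), 110 to 196 mm up.
- channel_mid (a point): Centre of the floor of the straight channel on the squeezer's top, 180 mm above the squeezer's origin; axes as the squeezer's. The channel runs along y, open at both ends, 70 mm wide in x, between 9 mm wide rails rising 16 mm above the floor. The cover slides in it; the button is in its right (-y) half, 52 mm from here; the left half is plain, for parking the open cover.
- dust_cover (a joint): Travel of the dust cover along the squeezer's +y, m: 0 fully shut over the button, 0.080 fully open, with stops at both. Grey plastic slab, 66 mm in x, 90 mm in y, 17 mm thick, 181 to 198 mm up; spans y = -90 to 0 mm of the squeezer when shut, -10 to +80 open. Slides with about 2 N friction, slightly damped, stays where left. May start up to 20 mm open.
- cover_right_end (a point): Middle of the cover's right (-y) end face, 189.5 mm up; push here towards the squeezer's +y to open. Moves with the cover; axes as the squeezer's.
- cover_left_end (a point): Middle of the cover's left (+y) end face, 189.5 mm up; push here towards the squeezer's -y to shut. Moves with the cover; axes as the squeezer's.
- press_button (a joint): How far the button is pressed down, in m: 0 up, 0.007 fully down against its stop. A spring returns it: about 2 N to start it, 5 N at the bottom.
- button_top (a point): Middle of the top of the press-button, a broad white square cap of 48 mm in a 52 mm square well; top 179 mm up, 1 mm below the channel floor, when not pressed. Moves with the button; axes as the squeezer's.
- tumbler: Bystander: yellow plastic tumbler, open at the top, 68 mm wide, 90 mm tall, upright. Origin at the centre of its underside.
- jar: Bystander: empty glass jar, 68 mm wide, 85 mm tall, upright. Origin at the centre of its underside.
- brush_a: Bystander: white toothbrush lying flat, 177 mm long, 17 mm high. Origin at the centre of its underside.
- brush_b: Bystander: blue toothbrush lying flat, 177 mm long, 17 mm high. Origin at the centre of its underside.
- brush_c: Bystander: green toothbrush lying flat, 177 mm long, 17 mm high. Origin at the centre of its underside.
- tongue_cleaner: Bystander: steel tongue cleaner lying flat, 128 mm long with a 50 mm wide loop, 6 mm high. Origin at the centre of its underside.
- rinse_bottle: Bystander: mouth-rinse bottle, 60 mm wide, 160 mm tall, upright, beyond the left side of the squeezer. Origin at the centre of its underside.

How it is judged:
On the way, in this order (a step that is already met when the one before it is completed fails the run):
1. the dust cover is pushed fully open (at least 76 of 80 mm) (value of joint dust_cover above 0.076 m), for 0.1 s.
2. the button is pressed all the way down (at least 6 of 7 mm), the cover still open (value of joint press_button above 0.006 m and value of joint dust_cover above 0.06 m), for 0.1 s.
3. the button has sprung back up, the cover still open (value of joint press_button below 0.0012 m and value of joint dust_cover above 0.06 m), for 0.1 s.
4. the cover is pushed fully shut (value of joint dust_cover below 0.004 m and value of joint press_button below 0.0012 m), for 0.2 s.
At the end, for the whole second after the job is handed in: The dust cover is shut to within 4 mm and at rest, the button is up (within 1.2 mm), and every bystander is within 15 mm of where it stood (all of step 4 and velocity of joint dust_cover between -0.005 and 0.005 m/s and distance of each of tumbler, jar, brush_a, brush_b, brush_c, tongue_cleaner, rinse_bottle from where it was at the start of the episode below 0.015 m); the robot touches nothing.
It fails at once if a bystander (tumbler, jar, brush, tongue cleaner or bottle) is lifted, knocked or shifted by more than 15 mm (distance of any of tumbler, jar, brush_a, brush_b, brush_c, tongue_cleaner, rinse_bottle from where it was at the start of the episode above 0.015 m).
It also fails if it takes over 42 s, if anything falls off the work surface, if the arm or the gripper's body presses on something with over 40 N, if the wrist force passes 120 N, or if a joint passes its speed limit or range.

### The arm

A 7-joint arm with a two-finger parallel gripper is mounted at the origin on the work surface. World frame = base frame: x ahead of the robot, y to its left, z up, the work surface at z = 0. Lengths are in m, angles in rad, forces in N, time in s.
With the tool pointing down it reaches from about 0.4 to 0.85 m from the base axis. Payload 10.4 kg.
Tool frame: the origin (TCP) lies between the finger pads; the fingertips stand 19 mm ahead of it and the grasp point (between the pads) is the TCP (manip.tips_ahead is the distance from the TCP to the fingertips, in m); z points along the fingers, y is the line along which they close (so a half turn about z gives the same grasp; the last joint's range is limited). The gripper opens to 85 mm and grips with 20 to 120 N. Pads are 22 mm wide; open, the fingers measure 114 mm over their backs; the gripper's body (76 mm by 85 mm) begins 54 mm behind the grasp point. The pads swing forward as they close: fully open they stand 13 mm farther back than shut.
Start: joints at [1.187, 0.332, -0.065, 1.46, 0.022, 1.35, -0.088], TCP at [0.221, -0.585, 0.25] pointing down, gripper open.
Joint ranges: [-2.6, 2.6], [-0.5, 2.12], [-1.47, 1.34], [0.16, 2.42], [-1.27, 4.41], [0.06, 2.06], [-2.6, 2.6]. Speed limits (rad/s): [2.22, 2.22, 2.79, 2.79, 3.14, 3.14, 3.14].

### API

Orientations are given as a unit quaternion [x, y, z, w].
In Python, from workcell import manip, viewer gives the robot as it stands.
- The arm moves only by the tool arm_command, never from a script. Its argument "series" is text: rows parted by semicolons, each of 5 numbers parted by spaces: the closure, from 0 (fully open) to 1 (shut), then the shift along the tool's x, y, z normalised to -1 to 1, where 1 is 0.4 m, then the turn about the tool's z normalised to -1 to 1, where 1 is 180 degrees. In form: jaw tx ty tz spin; .... A call has exactly 10 rows; each row shifts and turns the commanded pose from where the row before left it, along the tool's axes as they then stand; what a row does not reach is not made up. A row lasts 1/8 s, in which the tool goes at most 62.5 mm and 10.7 degrees, less where a joint would pass 70% of its speed; a pose out of reach is approached as far as the arm can. A call with a number of a shift or a turn outside -1 to 1 is refused whole. A call with a gripper value outside its range is refused whole. The fingers move at their own pace and stop on an object; "newtons" is the grip in N (left out, the last holds). Time passes only in rows, so rows that do not move let the fingers close, or fill a call up. It gives the time, the measured TCP pose, the force, the opening and the grip force at its end, in the units of the state.
- manip.get_obs(): the state, without advancing time (a new reading comes with each control period).
- viewer.camera(name): name is "scene" or "side" or "wrist"; returns a dict with "pixels" (384x512x3 uint8, red, green, blue), "intrinsics" (3x3 intrinsics, pixels), "D" ([k1, k2, p1, p2, k3] as OpenCV has them; the pictures are not rectified), "extrinsics" (4x4, takes a point from world to camera coordinates). Camera axes: x right, y up, looking along -z (the intrinsics and any distortion apply to the point x, -y, -z); pixel columns grow to the right and rows downward; lengths in m; the calibration is good to about 2 mm. A picture is of the moment at which its call begins. There is no depth.
- manip.hand_in(): hands the job in; it is judged then, once.
The state is a dict: "clock": time; "joint_pos": joint angles; "joint_velocities": joint speeds; "tau": joint torques, N m; "position": TCP position; "ee_rot": TCP orientation; "ft_force": force on the tool from outside, world axes, zero at the start; "torque": the same for the moment, N m; "grip_width": opening from 0.0 (shut) to 1.0 (fully open); "grasp_force": force on a finger pad.
Only numpy, scipy, OpenCV 4.12 (cv2) and the standard library are available. Lean on these libraries where they do the work, as an engineer would, in place of code of your own. Each camera call takes 0.05 s, during which the arm holds its last target. There are 200 camera calls.

## Working session

There is one attempt and no reset: what is moved stays moved. The work goes in short steps, Python scripts to look and compute and a tool call to move; the robot and the scene stay as the last step left them, time stands still between calls to the robot, and variables do not carry over. Pictures are saved under pics/ and viewed, at most 10 in all, crops included, and the job is handed in when it is done.

Besides the shell and the picture viewer there is one more tool, called after "Emit:" in YAML: its name, and indented under it one key for each argument. arm_command: Moves the arm, as the interface text tells. Scaled input: -1 to 1 covers 0.4 m each way for a shift and 180 degrees each way for a turn. Its arguments: {"type":"object","properties":{"series":{"type":"string"},"newtons":{"type":"number"}},"required":["series"]}

```bash
ls; mkdir -p pics
cat > h.py <<'E'
import numpy as np, cv2
from workcell import manip, viewer
def shot(n,f):
    c=viewer.camera(n); cv2.imwrite(f'pics/{f}.png',c['pixels'][:,:,::-1]); np.savez(f'pics/{f}.npz',K=c['intrinsics'],D=c['D'],E=c['extrinsics'],p=c['pixels']); return c
def ray(f,uv):
    c=np.load(f'pics/{f}.npz'); E=c['E']
    q=cv2.undistortPoints(np.array([[uv]],float),c['K'],c['D'])[0,0]
    d=E[:3,:3].T@np.array([q[0],-q[1],-1.]); return -E[:3,:3].T@E[:3,3], d
def onz(f,uv,z):
    o,d=ray(f,uv); return o+d*(z-o[2])/d[2]
def tri(f,a,g,b):
    o,d=ray(f,a);p,e=ray(g,b); s=np.linalg.lstsq(np.c_[d,-e],p-o,rcond=None)[0]
    x,y=o+d*s[0],p+e*s[1]; return (x+y)/2,np.linalg.norm(x-y)
def proj(f,P):
    c=np.load(f'pics/{f}.npz');q=c['E'][:3,:3]@np.array(P)+c['E'][:3,3]
    return cv2.projectPoints(np.array([[q[0],-q[1],-q[2]]]),np.zeros(3),np.zeros(3),c['K'],c['D'])[0].ravel()
E
python3 - <<'E'
from h import *
o=manip.get_obs(); print({k:np.round(o[k],3) for k in o}, manip.tips_ahead)
for n in('scene','side','wrist'):
    shot(n,n+'0'); c=np.load(f'pics/{n}0.npz'); print(n,(-c['E'][:3,:3].T@c['E'][:3,3]).round(3))
a=[cv2.imread(f'pics/{n}0.png') for n in('scene','side')]
E
```

```text
pics
{'clock': np.float64(0.0), 'joint_pos': array([ 1.187,  0.333, -0.065,  1.461,  0.022,  1.35 , -0.089]), 'joint_velocities': array([ 0.001,  0.   , -0.001, -0.001, -0.   , -0.002,  0.001]), 'tau': array([ 0.0000e+00, -6.2545e+01,  4.9000e-02, -3.9160e+01,  1.6000e-02,
        1.0000e-02,  0.0000e+00]), 'position': array([ 0.221, -0.584,  0.25 ]), 'ee_rot': array([ 0.984,  0.179, -0.   , -0.001]), 'ft_force': array([-0.137,  0.104, -0.69 ]), 'torque': array([-0.031, -0.002,  0.029]), 'grasp_force': np.float64(0.0), 'grip_width': np.float64(1.003)} 0.019
scene [ 0.679 -0.7    0.889]
side [0.091 0.71  0.577]
wrist [ 0.296 -0.555  0.374]
```

View pics/scene0.png

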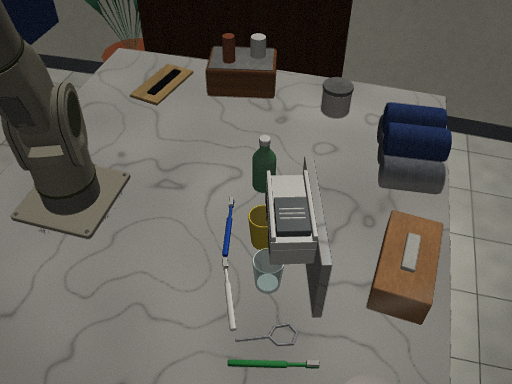

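View pics/side0.png

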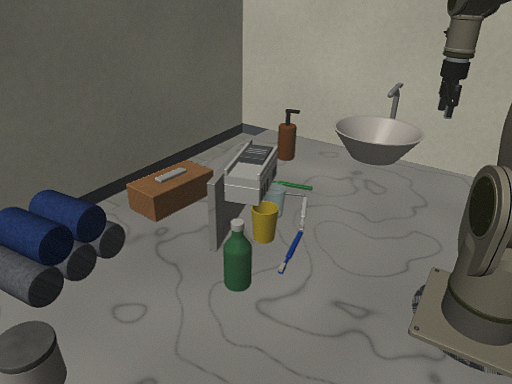

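The scene view shows the squeezer around (290,215), with its grey cover at (292,215) and its -y end nearest the camera. The bottle at (264,165) is beyond the left end, and the tumbler and jar are at about (262,225) and (267,270). The side view shows the squeezer at (250,170). I'll zoom in on both.

Run:
```python
from h import *
a=cv2.imread('pics/scene0.png')[150:280,240:340]; b=cv2.imread('pics/side0.png')[125:255,200:300]
c=np.hstack([cv2.resize(x,None,fx=4,fy=4,interpolation=cv2.INTER_CUBIC) for x in(a,b)])
cv2.imwrite('pics/crop.png',c)
```

```text
(no output)
```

View pics/crop.png

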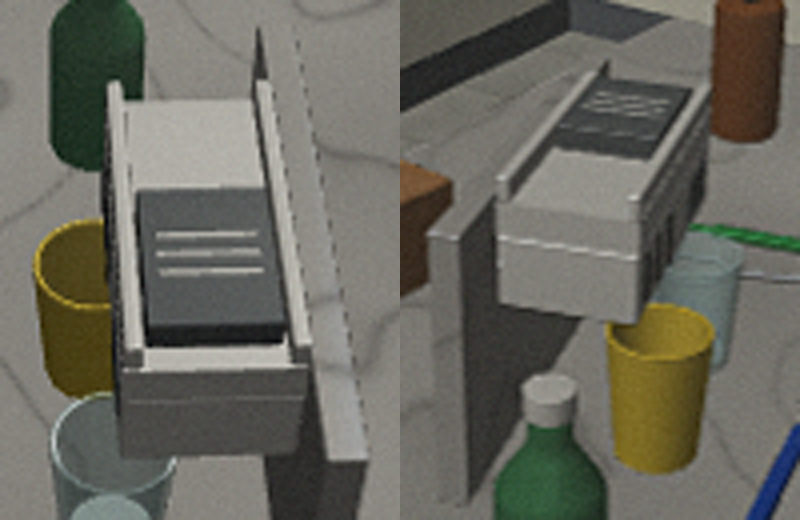

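The crop shows the cover as a dark slab, slightly open: a strip of pale channel floor shows at its near end, around (215,355). Its top corners in the left half are about (137,190), (265,188), (284,325) and (147,328). Rail ends are visible in both views.

Run:
```python
from h import *
S=lambda u,v:(240+u/4-.4,150+v/4-.4); T=lambda u,v:(200+(u-400)/4-.4,125+v/4-.4)
print('cover z.198',[onz('scene0',S(*p),.198)[:2].round(4).tolist() for p in((137,190),(265,188),(284,325),(147,328))])
print('cover side',[onz('side0',T(*p),.198)[:2].round(4).tolist() for p in((560,147),(655,158),(690,84),(618,80))])
print('rails z.196',[onz('scene0',S(*p),.196)[:2].round(4).tolist() for p in((107,83),(270,80),(308,347),(126,350))])
for n,a,b in(('-x far',(107,84),(630,197)),('+x far',(270,80),(497,181)),('cover far -x',(137,190),(655,158)),('cover far +x',(265,188),(560,147)),('rail near -x',(126,350),(711,88))):
    print(n,tri('scene0',S(*a),'side0',T(*b)))
g=cv2.cvtColor(cv2.imread('pics/scene0.png'),cv2.COLOR_BGR2HSV)
for n,lo,hi in(('yellow',(20,120,60),(35,255,255)),('green',(60,60,20),(90,255,200)),):
    m=cv2.inRange(g,lo,hi); k,_,st,c=cv2.connectedComponentsWithStats(m); print(n,[st[i].tolist() for i in range(1,k) if st[i][4]>60])
print('tumbler top z.09',onz('scene0',(240+80/4,150+262/4),.09).round(3),'jar',onz('scene0',(240+113/4,150+445/4),.085).round(3),'bottle cap',tri('scene0',(264.5,138),'side0',(237,222)))
```

```text
cover z.198 [[0.5438, -0.0477], [0.6053, -0.0293], [0.6308, -0.1147], [0.5693, -0.1333]]
cover side [[0.584, -0.0015], [0.5285, -0.0211], [0.573, -0.1376], [0.6159, -0.1155]]
rails z.196 [[0.5096, 0.0264], [0.5925, 0.0519], [0.644, -0.1232], [0.5627, -0.1472]]
-x far (array([0.51177627, 0.02821607, 0.19521971]), np.float64(0.005250510708445071))
+x far (array([0.59164556, 0.05295688, 0.19434571]), np.float64(0.0017029923301280063))
cover far -x (array([ 0.54090545, -0.03943296,  0.1884664 ]), np.float64(0.0024568443783278904))
cover far +x (array([ 0.60152435, -0.02157815,  0.18762298]), np.float64(0.006459343279885934))
rail near -x (array([ 0.56220715, -0.14649098,  0.19490717]), np.float64(0.0007661445006471499))
yellow [[248, 205, 20, 45, 707]]
green [[85, 0, 20, 18, 109], [253, 146, 23, 47, 746], [228, 359, 91, 9, 507]]
tumbler top z.09 [ 0.506 -0.009  0.09 ] jar [ 0.554 -0.122  0.085] bottle cap (array([0.46820238, 0.17449604, 0.15906957]), np.float64(0.00024066299032503427))
```

The geometry checks out: rail tops triangulate to z≈0.195, length is 182 mm and width 87 mm. The squeezer origin is at about (0.577, -0.048), yaw is about 16.9°, and the cover is about 10 mm open. I'll move closed fingers towards the -y end.

Emit:
arm_command:
  series: "1 0 0 0 0.02; 1 0.08 -0.047 0 0; 1 0.08 -0.047 0 0; 1 0.08 -0.047 0 0; 1 0.08 -0.047 0 0; 1 0.08 -0.047 0 0; 1 0.08 -0.047 0 0; 1 0.08 -0.047 0 0; 1 0.08 -0.047 0 0; 1 0 0 0 0"
  newtons: 20

```text
clock: 1.4
position: [0.4234, -0.363, 0.2502]
ee_rot: [0.989, 0.151, 0.0, -0.0]
ft_force: [0.1, -0.2, 0.3]
grip_width: 0.001
grasp_force: 0.0
```

```bash
cat >> h.py <<'E'
C=np.array([.5772,-.0478]); A=np.deg2rad(16.9)
R=np.array([[np.cos(A),-np.sin(A)],[np.sin(A),np.cos(A)]])
def go(x,y,tip,t=.019):
    "units of tool shift to bring the tips to squeezer (x,y), height tip"
    from scipy.spatial.transform import Rotation as Ro
    o=manip.get_obs(); q=Ro.from_quat(o['ee_rot']); P=np.r_[C+R@[x,y],tip+t]
    X=q.as_matrix(); print('sq pos',(R.T@(o['position'][:2]-C)).round(4),'tipz',round(o['position'][2]-t,4),'yaw',np.rad2deg(np.arctan2(X[1,0],X[0,0])).round(2),'toolz',X[:,2].round(3),'F',o['ft_force'].round(1),'t',o['clock'],'grip',o['grip_width'])
    print('shift',(X.T@(P-o['position'])/.4).round(4))
E
python3 -c "
from h import *
go(0,-.125,.232)"
```

```text
sq pos [-0.2388 -0.2568] tipz 0.2312 yaw 17.38 toolz [ 0.001  0.001 -1.   ] F [ 0.1 -0.2  0.3] t 1.4 grip 0.0012271224380208067
shift [ 0.5996 -0.3246 -0.0013]
```

Emit:
arm_command:
  series: "1 0.075 -0.0405 0 0; 1 0.075 -0.0405 0 0; 1 0.075 -0.0405 0 0; 1 0.075 -0.0405 0 0; 1 0.075 -0.0405 0 0; 1 0.075 -0.0405 0 0; 1 0.075 -0.0405 0 0; 1 0.075 -0.0405 0 0; 1 0 0 0 0.003; 1 0 0 0 0"

```text
clock: 2.65
position: [0.612, -0.1729, 0.25]
ee_rot: [0.99, 0.143, -0.0, 0.0]
ft_force: [0.1, 0.3, -0.0]
grip_width: -0.002
grasp_force: 0.0
```

Run:
```python
from h import *
go(0,-.12,.186)
for n in('scene','side'): shot(n,n+'1')
a=cv2.imread('pics/scene1.png')[130:280,220:360]; b=cv2.imread('pics/side1.png')[75:225,190:330]
cv2.imwrite('pics/crop1.png',np.hstack([cv2.resize(x,(400,428),interpolation=cv2.INTER_CUBIC) for x in(a,b)]))
shot('wrist','wrist1')
```

```text
sq pos [-0.0031 -0.1298] tipz 0.231 yaw 16.45 toolz [-0.001 -0.001 -1.   ] F [ 0.1  0.3 -0. ] t 2.65 grip -0.0015877733818107473
shift [ 0.0076 -0.0247  0.1124]
```

View pics/crop1.png

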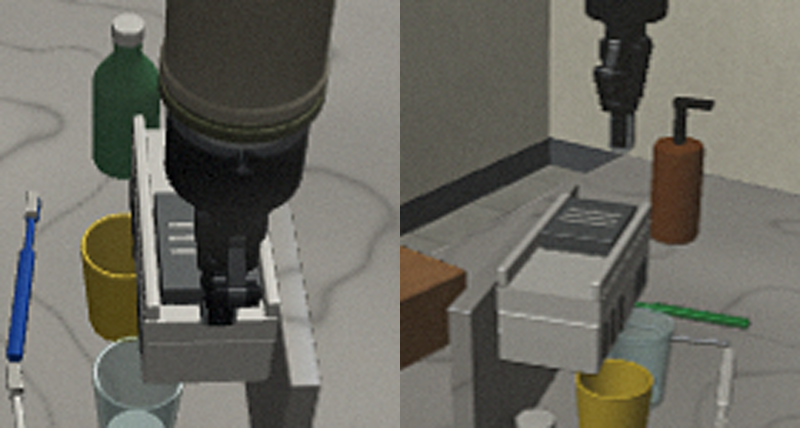

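View pics/wrist1.png

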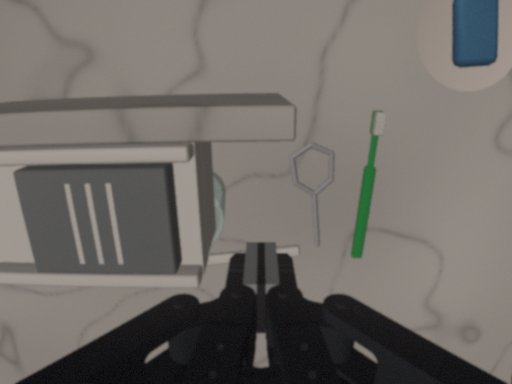

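Both views show the closed fingertips beyond the right (-y) end, clear of everything. In the wrist view the cover's right end edge runs from (173,163) to (180,272), and the pad tips are at about (262,245), parallel to the channel. I'll triangulate the tips and check the cover end.

Run:
```python
from h import *
p,e=tri('scene1',(297,242.5),'side1',(267.3,126.5)); print('tip',p,e,(R.T@(p[:2]-C)).round(4))
o=manip.get_obs()['position']
for t in(.019,.006,.032): print(t,proj('scene1',o-[0,0,t]),proj('side1',o-[0,0,t]),proj('wrist1',o-[0,0,t]))
sq=lambda uv,z:(R.T@(onz('wrist1',uv,z)[:2]-C)).round(4).tolist()
print('cover end',sq((173,163),.198),sq((180,272),.198),'left',sq((19,168),.198),sq((38,272),.198))
print('rail ends -x/+x',sq((200,276),.196),sq((190,150),.196))
print('pads',[(R.T@(onz('wrist1',u,.231)[:2]-C)).round(4).tolist() for u in((247,245),(277,245))])
```

```text
tip [ 0.61429561 -0.17682769  0.23252105] 0.0021585310243024737 [-0.002  -0.1342]
0.019 [295.50200755 241.15666065] [266.91865563 127.3004582 ] [263.01842651 258.93396813]
0.006 [295.99296402 236.43488231] [267.08281941 122.7343434 ] [263.23092492 273.72114803]
0.032 [295.02106467 245.77273989] [266.75619679 131.81674053] [262.83491433 246.19121854]
cover end [0.0359, -0.0825] [-0.0307, -0.0804] left [0.0346, 0.0062] [-0.0321, 0.0102]
rail ends -x/+x [-0.0347, -0.0918] [0.0424, -0.0917]
pads [[0.0041, -0.1225], [0.004, -0.1365]]
```

The tip height is confirmed: shut, the tips are about 19 mm ahead of the TCP, and together they are about 14 mm thick. Now I'll descend and begin pushing.

Emit:
arm_command:
  series: "1 0.012 -0.02 0 0; 1 0 -0.017 0.04 -0.002; 1 0 0 0.04 0; 1 0 0 0.03 0; 1 0 0 0 0; 1 0 -0.025 0 0; 1 0 -0.025 0 0; 1 0 -0.025 0 0; 1 0 -0.025 0 0; 1 0 0 0 0"

```text
clock: 4.05
position: [0.6012, -0.1164, 0.2066]
ee_rot: [0.989, 0.148, 0.0, -0.0]
ft_force: [1.1, -0.3, 0.1]
grip_width: 0.002
grasp_force: 0.0
```

```bash
python3 -c "
from h import *
go(0.001,-.017,.187)"
```

```text
sq pos [ 0.003  -0.0726] tipz 0.1876 yaw 16.98 toolz [ 0.  0. -1.] F [ 1.1 -0.3  0.1] t 4.05 grip 0.002149522693670533
shift [-0.0049 -0.139   0.0015]
```

Emit:
arm_command:
  series: "1 -0.004 -0.02 0 0; 1 0 -0.02 0 0; 1 0 -0.02 0 0; 1 0 -0.02 0 0; 1 0 -0.02 0 0; 1 0 -0.02 0 0; 1 0 -0.01 0 0; 1 0 -0.005 0 0; 1 0 -0.005 0 0; 1 0 0 0 0"

```text
clock: 5.3
position: [0.5846, -0.0689, 0.2066]
ee_rot: [0.989, 0.145, 0.001, 0.003]
ft_force: [8.1, -14.2, -1.1]
grip_width: 0.003
grasp_force: 7.2
```

Run:
```python
from h import *
go(0.001,-.017,.187)
shot('scene','scene2'); shot('side','side2')
a=cv2.imread('pics/scene2.png')[130:280,220:360]; b=cv2.imread('pics/side2.png')[75:225,190:330]
cv2.imwrite('pics/crop2.png',np.hstack([cv2.resize(x,(400,428),interpolation=cv2.INTER_CUBIC) for x in(a,b)]))
```

```text
sq pos [ 0.001  -0.0223] tipz 0.1876 yaw 16.65 toolz [ 0.003 -0.005 -1.   ] F [  8.1 -14.2  -1.1] t 5.3 grip 0.0025146636763580706
shift [ 0.     -0.0133  0.0015]
```

View pics/crop2.png

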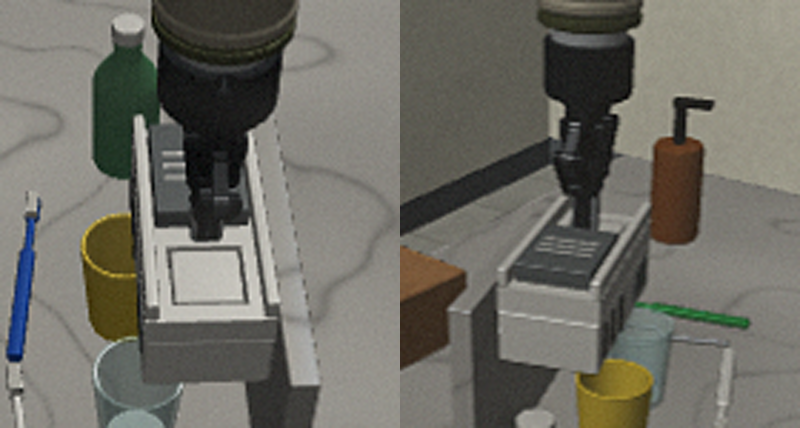

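The cover is at its left stop: about 16 N of steady resistance, against 2 N of friction. The button is exposed at about (207,275) in the left half. I'll check the open amount, then back off over the button.

Run:
```python
from h import *
s=2.857
for u,v in((512,263),(600,277),(512,270)):print('cover left end',(R.T@(onz('side2',(190+(u-400)/s,75+v/s),.198)[:2]-C)).round(4))
for u,v in((155,220),(246,217)):print('cover right end',(R.T@(onz('scene2',(220+u/s,130+v/s),.198)[:2]-C)).round(4))
print('button',(R.T@(onz('scene2',(220+207/s,130+276/s),.179)[:2]-C)).round(4))
```

```text
cover left end [0.0328 0.0816]
cover left end [-0.0428  0.0848]
cover left end [0.0283 0.0944]
cover right end [-0.0327 -0.0171]
cover right end [ 0.0301 -0.0159]
button [ 0.0012 -0.0521]
```

Emit:
arm_command:
  series: "1 0 0.02 0 0; 1 0 0.022 0 0; 1 0 0.022 0 0; 1 0 0.022 0 0; 1 0 0 0 0; 1 0 0 0.012 0; 1 0 0 0.012 0; 1 0 0 0.008 0; 1 0 0 0.006 0; 1 0 0 0 0"

```text
clock: 6.65
position: [0.5936, -0.097, 0.1914]
ee_rot: [0.989, 0.147, 0.0, -0.0]
ft_force: [-1.3, 2.2, 4.2]
grip_width: -0.002
grasp_force: 2.3
```

```bash
python3 -c "
from h import *
go(0.001,-.052,.168)"
```

```text
sq pos [ 0.0013 -0.0519] tipz 0.1724 yaw 16.92 toolz [ 0.  0. -1.] F [-1.3  2.2  4.2] t 6.65 grip -0.001751817509180584
shift [-0.0009  0.0003  0.0109]
```

Force is 4.2 N, so the button is near the bottom. I'll press a bit more until the stop shows in the force.

Emit:
arm_command:
  series: "1 0 0 0.004 0; 1 0 0 0.003 0; 1 0 0 0.003 0; 1 0 0 0 0; 1 0 0 0 0; 1 0 0 0 0; 1 0 0 0 0; 1 0 0 0 0; 1 0 0 0 0; 1 0 0 0 0"

```text
clock: 7.9
position: [0.5937, -0.0971, 0.1907]
ee_rot: [0.989, 0.147, 0.001, 0.001]
ft_force: [-14.8, 2.4, 30.4]
grip_width: 0.004
grasp_force: 15.0
```

```bash
python3 -c "
from h import *
go(0.001,-.052,.2)"
```

```text
sq pos [ 0.0015 -0.0519] tipz 0.1717 yaw 16.9 toolz [ 0.002 -0.001 -1.   ] F [-14.8   2.4  30.4] t 7.9 grip 0.0037821331898445177
shift [-0.0011  0.0003 -0.0706]
```

The bottom stop is reached: 30 N, with the tips at 171.7 mm. Now I'll lift off, pause, and cross over the cover towards the left end.

Emit:
arm_command:
  series: "1 0 0 -0.03 0; 1 0 0 -0.06 0; 1 0 0 -0.06 0; 1 0 0 0 0; 1 0 0 0 0; 1 0 -0.08 0 0; 1 0 -0.09 0 0; 1 0 -0.09 0 0; 1 0 -0.09 0 0; 1 0 -0.07 0 0"

```text
clock: 9.15
position: [0.5437, 0.0647, 0.2459]
ee_rot: [0.989, 0.147, -0.001, -0.0]
ft_force: [0.1, -0.3, 0.5]
grip_width: 0.001
grasp_force: 0.0
```

Run:
```python
from h import *
go(0.001,.115,.187)
shot('scene','scene3'); shot('side','side3')
a=cv2.imread('pics/scene3.png')[130:280,220:360]; b=cv2.imread('pics/side3.png')[75:225,190:330]
cv2.imwrite('pics/crop3.png',np.hstack([cv2.resize(x,(400,428),interpolation=cv2.INTER_CUBIC) for x in(a,b)]))
```

```text
sq pos [0.0007 0.1174] tipz 0.2269 yaw 16.95 toolz [-0.002 -0.    -1.   ] F [ 0.1 -0.3  0.5] t 9.15 grip 0.0007232921017076862
shift [0.001  0.006  0.0997]
```

View pics/crop3.png

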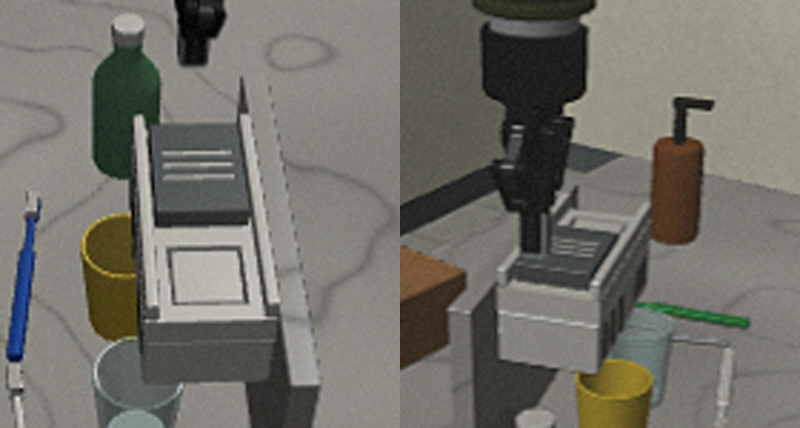

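The cover is fully open, its left end edge running from (150,125) to (240,123). The button is up and flush at (207,275), and the fingers are clear beyond the left end. I'll descend and push shut.

Emit:
arm_command:
  series: "1 0 0 0.04 0; 1 0 0 0.04 0; 1 0 0 0.02 0; 1 0 0 0 0; 1 0 0.025 0 0; 1 0 0.025 0 0; 1 0 0.025 0 0; 1 0 0.025 0 0; 1 0 0.025 0 0; 1 0 0.02 0 0"

```text
clock: 10.5
position: [0.562, 0.0072, 0.2073]
ee_rot: [0.989, 0.147, 0.0, 0.0]
ft_force: [-0.3, 3.1, 2.9]
grip_width: 0.002
grasp_force: 1.8
```

```bash
python3 -c "
from h import *
go(0.001,.009,.187)"
```

```text
sq pos [0.0014 0.0571] tipz 0.1883 yaw 16.88 toolz [ 0.001  0.    -1.   ] F [-0.3  3.1  2.9] t 10.5 grip 0.0022276070495725
shift [-0.001   0.1201  0.0033]
```

Emit:
arm_command:
  series: "1 0 0.022 0 0; 1 0 0.022 0 0; 1 0 0.022 0 0; 1 0 0.02 0 0; 1 0 0.015 0 0; 1 0 0.01 0 0; 1 0 0.008 0 0; 1 0 0.005 0 0; 1 0 0 0 0; 1 0 0 0 0"

```text
clock: 11.75
position: [0.575, -0.0361, 0.207]
ee_rot: [0.989, 0.149, -0.001, -0.002]
ft_force: [-5.2, 12.2, 7.0]
grip_width: -0.003
grasp_force: 7.5
```

```bash
python3 -c "
from h import *
go(0.001,.007,.187)"
```

```text
sq pos [0.0013 0.0118] tipz 0.188 yaw 17.09 toolz [-0.002  0.004 -1.   ] F [-5.2 12.2  7. ] t 11.75 grip -0.0028344840239757267
shift [-0.0008  0.0121  0.0025]
```

The shut stop is reached: about 13 N, and the position mirrors the opening contact. I'll back off, lift and check.

Emit:
arm_command:
  series: "1 0 -0.02 0 0; 1 0 -0.04 0 0; 1 0 -0.04 0 0; 1 0 0 -0.06 0; 1 0 0 -0.08 0; 1 0 -0.1 -0.05 0; 1 0 -0.1 0 0; 1 0 -0.05 0 0; 1 0 0 0 0; 1 0 0 0 0"

```text
clock: 13.0
position: [0.5357, 0.0927, 0.2827]
ee_rot: [0.989, 0.146, -0.0, 0.0]
ft_force: [0.2, 0.5, 0.0]
grip_width: 0.002
grasp_force: 0.0
```

Run:
```python
from h import *
go(0.001,.115,.187)
shot('scene','scene4'); shot('side','side4')
a=cv2.imread('pics/scene4.png')[130:280,220:360]; b=cv2.imread('pics/scene4.png')
cv2.imwrite('pics/crop4.png',np.hstack([cv2.resize(a,(400,428),interpolation=cv2.INTER_CUBIC),cv2.resize(b[80:384,150:434],(400,428))]))
s=cv2.cvtColor(cv2.absdiff(cv2.imread('pics/scene0.png'),cv2.imread('pics/scene4.png')),cv2.COLOR_BGR2GRAY)
for n,(x,y,w,h) in dict(brushes=(215,190,25,145),green=(220,325,105,50),jar=(250,260,30,35),tumbler=(245,205,20,45)).items(): print(n,s[y:y+h,x:x+w].max())
```

```text
sq pos [0.0011 0.1465] tipz 0.2637 yaw 16.79 toolz [-0.001 -0.001 -1.   ] F [0.2 0.5 0. ] t 13.0 grip 0.001532294994944019
shift [1.000e-04 7.860e-02 1.917e-01]
brushes 13
green 15
jar 13
tumbler 12
```

View pics/crop4.png

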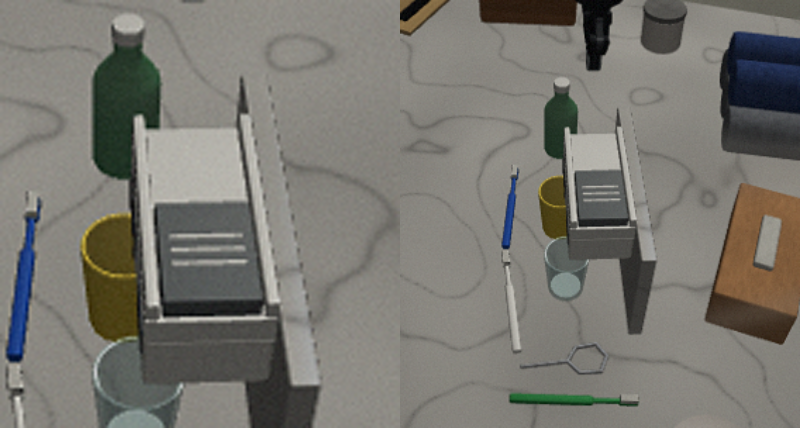

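The cover is shut: its dark end is at (212,308), flush with the near end of the rails and with no floor strip left. The bystanders are unchanged to within image noise, and the arm is clear.

```bash
python3 -c "
from h import *
print(manip.hand_in())"
```

```text
the job is handed in; nothing more can be done
None
```

I pushed the dust cover fully open, pressed the button to its stop and saw it spring back up, then pushed the cover fully shut and handed the job in at about 13 s; the bystanders did not visibly move, and the hand-in gave no verdict.

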